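# Find the tin that rattles

### The arm

A 6-joint arm with a two-finger parallel gripper is mounted at the origin on the work surface. World frame = base frame: x ahead of the robot, y to its left, z up, the work surface at z = 0. Lengths are in m, angles in degrees, forces in N, time in s.
With the tool pointing down it reaches from about 0.25 to 0.775 m from the base axis. Payload 4 kg.
Tool frame: the origin (TCP) lies at the centre of the arm's flange, where the gripper is bolted on; the fingertips stand 173 mm ahead of it and the grasp point (between the pads) lies robot.pinch_z ahead of it (robot.pinch_z is the distance from the TCP to the grasp point, in m); z points along the fingers, y is the line along which they close (so a half turn about z gives the same grasp; the last joint's range is limited). The gripper opens to 85 mm and grips with 20 to 120 N. Pads are 22 mm wide; open, the fingers measure 114 mm over their backs; the gripper's body (76 mm by 85 mm) begins 54 mm behind the grasp point. The pads swing forward as they close: fully open they stand 13 mm farther back than shut.
Start: joints at [68.978, 4.996, 78.535, -0, 96.463, -5.907], TCP at [0.143, 0.531, 0.405] pointing down, gripper open.
Joint ranges: [-177.83, 177.83], [-43.37, 116.18], [15.69, 146.23], [-61.86, 241.86], [9.47, 152.12], [-147.06, 147.06]. Speed limits (degrees/s): [159.86, 159.86, 180, 180, 180, 180].

### API

Orientations are given as [roll, pitch, yaw] about the fixed x, y, z axes, in that order (R = Rz(yaw) Ry(pitch) Rx(roll)).
In Python, from rig import robot gives the robot as it stands. The module is installed in compiled form; this text tells all that it offers.
- The arm moves only by the tool jog_arm, never from a script. Its argument "moves" is a list of rows, each an object of numbers: "hand": the finger opening in mm, from 0 to 85.4; "tx", "ty", "tz": the shift along the tool's x, y, z in mm; "wx", "wy", "wz": the turn, a rotation vector about the tool's x, y, z in degrees. A call has exactly 8 rows; each row shifts and turns the commanded pose from where the row before left it, along the tool's axes as they then stand; what a row does not reach is not made up. A row lasts 1/10 s, in which the tool goes at most 50 mm and 8.59 degrees, less where a joint would pass 70% of its speed; a pose out of reach is approached as far as the arm can. A call with a gripper value outside its range is refused whole. The fingers move at their own pace and stop on an object; the grip force is fixed at half the most. Time passes only in rows, so rows that do not move let the fingers close, or fill a call up. It gives the time, the measured TCP pose, the force, the opening and the grip force at its end, in the units of the state.
- robot.read_state(): the state, without advancing time (a new reading comes with each control period).
- robot.snapshot(name): name is "side" or "top"; returns (picture, depth): 420x560x3 uint8, red, green, blue; 420x560 float32, m along the optical axis (not along the pixel's ray), 0 where there is no reading.
- robot.camera_params(name): a dict with "mtx" (3x3 intrinsics, pixels), "k1" (the pictures are not rectified: a ray, as slopes to the right and down, at radius r is drawn at 1 + k1 r^2 times it, then the intrinsics apply), "position" and "rotation" of the camera in the world. Camera axes: x right, y down, z forward; pixel columns grow to the right and rows downward; lengths in m; the calibration is good to about 2 mm. A picture is of the moment at which its call begins. camera_params takes no time and is no camera call.
- robot.hand_in(): hands the job in; it is judged then, once.
Trained networks look in the newest picture that a camera, given by its name, has taken for a name from the list of things; names that differ only in an ending like _2 or _b are one class to them, and where a whole thing is asked for, a point or a joint stands for the part that bears it (a point fixed in the world has none). Each returns a list of dicts, best first, with "conf" (0 to 1); they miss things now and then, are a little off and sometimes report something else, mostly with a low value. They report only what shows in the picture. A call takes as long as a camera call.
- robot.look_for(query, camera): "rect" ([left, top, right, bottom] in pixels, round what is visible of it).
The state is a dict: "time": time; "joints": joint angles; "joint_velocities": joint speeds; "joint_torque": joint torques, N m; "position": TCP position; "tool_rot": TCP orientation; "wrist_force": force on the tool from outside, world axes, zero at the start; "torque": the same for the moment, N m; "finger_gap": finger opening in m; "gripper_force": force on a finger pad.
Only numpy, scipy, OpenCV 4.12 (cv2) and the standard library are available. Lean on these libraries where they do the work, as an engineer would, in place of code of your own. Each camera call takes 0.05 s, during which the arm holds its last target. There are 200 camera calls.

### The job

One of the three sealed tins on the desk has a ball loose inside: lift and shake them one at a time, gently setting each silent one back where it stood, lid up, until you find the one that rattles. Hold that tin out level over the middle of the tablet, about 15 cm above it, and finish like that, still holding it. Do not touch the tablet, and leave the tumbler, the lotion bottle and the cream jar alone.

Things in the scene. Friction and masses are not known exactly. Their poses are not given: they have to be found in the camera images.
- tin_a_mid (a point): one of three like sealed aluminium tins: 90 mm long (x, roughly ahead of the robot), 58 wide (y; grip across this), 40 high (z), lid up; this point is its centre, 20 mm up. They weigh 0.12 to 0.31 kg, unequally. One, a new one each time, holds a 29 mm, 0.1 kg steel ball: tipped over 10 degrees it rolls up to 53 mm to the low end and knocks. Nothing moves in the others, balanced about their centre
- tin_b_mid (a point): one of three like sealed aluminium tins: 90 mm long (x, roughly ahead of the robot), 58 wide (y; grip across this), 40 high (z), lid up; this point is its centre, 20 mm up. They weigh 0.12 to 0.31 kg, unequally. One, a new one each time, holds a 29 mm, 0.1 kg steel ball: tipped over 10 degrees it rolls up to 53 mm to the low end and knocks. Nothing moves in the others, balanced about their centre
- tin_c_mid (a point): one of three like sealed aluminium tins: 90 mm long (x, roughly ahead of the robot), 58 wide (y; grip across this), 40 high (z), lid up; this point is its centre, 20 mm up. They weigh 0.12 to 0.31 kg, unequally. One, a new one each time, holds a 29 mm, 0.1 kg steel ball: tipped over 10 degrees it rolls up to 53 mm to the low end and knocks. Nothing moves in the others, balanced about their centre
- tablet_mid (a point): centre of the top face of a tablet in a white case that lies flat and fixed on the desk beyond the tins: 184 mm deep (x), 254 mm wide (y), 12 mm thick; fragile, not to be touched
- tumbler: a drinking tumbler, 72 mm across, 95 mm tall, standing on the desk; origin at the centre of its foot; a bystander to leave alone
- lotion: a white lotion bottle, 52 mm across, 130 mm tall, standing on the desk; origin at the centre of its foot; a bystander to leave alone
- cream: a small white cream jar, 56 mm across, 45 mm tall, standing on the desk; origin at the centre of its foot; a bystander to leave alone

How it is judged:
By the outcome, as a careful person would: the job done as asked, in the order asked, and still so for the second after the job is handed in, while the arm keeps its last pose, push and grip.
It also fails if it takes over 72 s, if anything falls off the work surface, if the arm or the gripper's body presses on something with over 40 N, if the wrist force passes 120 N, or if a joint passes its speed limit or range.

## Working session

There is one attempt and no reset: what is moved stays moved. The work goes in short steps, Python scripts to look and compute and a tool call to move; the robot and the scene stay as the last step left them, time stands still between calls to the robot, and variables do not carry over. Pictures are saved under pics/ and viewed, at most 10 in all, crops included, and the job is handed in when it is done.

Besides the shell and the picture viewer there is one more tool, called after "Emit:" as name(argument=value, ...) on one line, values as JSON. jog_arm: Moves the arm, as the interface text tells. Its arguments: {"type":"object","properties":{"moves":{"type":"array","items":{"type":"object","properties":{"hand":{"type":"number"},"tx":{"type":"number"},"ty":{"type":"number"},"tz":{"type":"number"},"wx":{"type":"number"},"wy":{"type":"number"},"wz":{"type":"number"}}}}},"required":["moves"]}

```bash
mkdir -p pics; cat > h.py <<'E'
from rig import robot
import numpy as np, cv2
def cloud(name,d):
    c=robot.camera_params(name); K=np.array(c["mtx"]); 
    v,u=np.mgrid[0:d.shape[0],0:d.shape[1]]
    p=cv2.undistortPoints(np.stack([u,v],-1).reshape(-1,1,2).astype(np.float64),K,np.array([c["k1"],0,0,0.])).reshape(d.shape+(2,))
    P=np.dstack([p[...,0]*d,p[...,1]*d,d])
    return P@np.array(c["rotation"]).T+np.array(c["position"])
E
python3 - <<'E'
from h import *
print(robot.read_state(),robot.pinch_z)
for n in("top","side"):
    im,d=robot.snapshot(n); cv2.imwrite(f"pics/{n}0.png",im[...,::-1])
    c=robot.camera_params(n);print(n,c["position"],np.round(c["rotation"],2).tolist())
    W=cloud(n,d)
    np.save(n,W)
    for q in("tin_a_mid","tablet_mid","tumbler","lotion","cream"):
        for r in robot.look_for(q,n):
            l,t,R,b=[int(x) for x in r["rect"]]
            w=W[max(t,0):b,max(l,0):R].reshape(-1,3);dd=d[max(t,0):b,max(l,0):R].ravel()
            w=w[(dd>0)&(w[:,2]>.006)]
            print(q,round(r["conf"],2),[l,t,R,b],np.round(np.percentile(w,[3,50,97],axis=0),3).tolist() if len(w) else "")
E
```

```text
{'time': 0.0, 'joints': array([ 6.89802062e+01,  5.04104960e+00,  7.86266531e+01, -3.12850686e-03,
        9.64630325e+01, -5.90359060e+00]), 'joint_velocities': array([-0.01415341, -0.01158078, -0.02861956, -0.08931673,  0.09532752,
        0.14530996]), 'joint_torque': array([ 1.04113763e-04, -3.51889765e+01, -3.13262737e+01, -2.77640092e-04,
        1.11447470e-02, -8.61636437e-06]), 'position': array([0.14336525, 0.53086726, 0.40350327]), 'tool_rot': array([-1.79869638e+02, -1.03538136e-02,  1.64883436e+02]), 'wrist_force': array([ 0.14254426,  0.01242924, -0.02378761]), 'torque': array([ 0.04493864,  0.00448136, -0.04383437]), 'gripper_force': 0.0, 'finger_gap': 0.0850914673309688} 0.1547
top [ 0.35343069 -0.00874122  0.93819596] [-171.03, -0.03, -91.43]Traceback (most recent call last):
  File "<stdin>", line 6, in <module>
  File "h.py", line 8, in cloud
    return P@np.array(c["rotation"]).T+np.array(c["position"])
           ~~~~~~~~~~~~~~~~~~~~~~~~~~~^~~~~~~~~~~~~~~~~~~~~~~~
ValueError: operands could not be broadcast together with shapes (420,560) (3,)
```

View pics/top0.png

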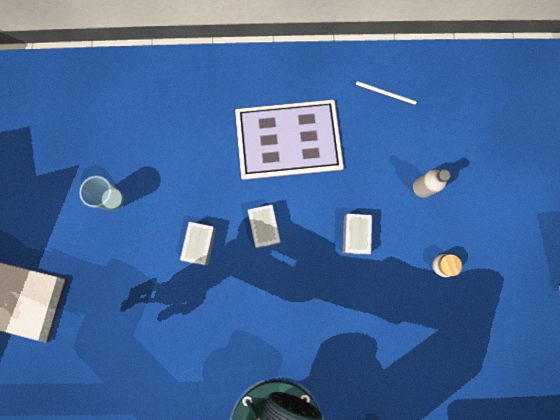

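The top view shows three tins at about (198,243), (264,226) and (358,234). The tablet is at (289,139), the tumbler at (100,192), the lotion at (430,183) and the cream at (448,265). The calibration gives rotation as RPY, so my helper needs fixing.

```bash
sed -i 's/np.array(c\["rotation"\]).T/Rotation.from_euler("xyz",c["rotation"],degrees=True).as_matrix().T/; 1i from scipy.spatial.transform import Rotation' h.py
cat > see.py <<'E'
from h import *
def tins(name="top",tag=None):
    im,d=robot.snapshot(name)
    if tag: cv2.imwrite(f"pics/{tag}.png",im[...,::-1])
    W=cloud(name,d); W[d==0]=np.nan; out=[]
    for r in robot.look_for("tin_a_mid",name):
        l,t,R,b=[int(x) for x in r["rect"]]
        w=W[max(t-4,0):b+4,max(l-4,0):R+4].reshape(-1,3)
        z=w[:,2]; s=w[(z>.032)&(z<.048)]
        if len(s)<50: print("?",r); continue
        (cx,cy),sz,a=cv2.minAreaRect(s[:,:2].astype(np.float32))
        if sz[0]<sz[1]: a+=90
        a=(a+90)%180-90
        print("tin conf %.2f rect %s c %.3f %.3f med %s size %s yaw %.1f z %.3f"%(r["conf"],[l,t,R,b],cx,cy,np.round(np.median(s[:,:2],0),3),np.round(sz,3),a,np.median(s[:,2])))
    return im,d,W
E
python3 - <<'E'
from see import *
for n in("top","side"):
    im,d,W=tins(n,n+"1")
    for q in("tablet_mid","tumbler","lotion","cream"):
        for r in robot.look_for(q,n)[:2]:
            l,t,R,b=[max(int(x),0) for x in r["rect"]]
            w=W[t:b,l:R].reshape(-1,3); w=w[w[:,2]>.006]
            print(n,q,round(r["conf"],2),[l,t,R,b],np.round(np.percentile(w,[3,50,97],axis=0),3).tolist() if len(w) else "")
E
```

```text
tin conf 0.63 rect [341, 212, 372, 254] c 0.435 -0.200 med [ 0.435 -0.199] size [0.059 0.091] yaw -4.5 z 0.039
top tablet_mid 0.89 [239, 100, 345, 179] [[0.593, -0.164, 0.008], [0.677, -0.046, 0.012], [0.766, 0.07, 0.015]]
top tumbler 0.56 [80, 176, 121, 208] [[0.508, 0.36, 0.013], [0.543, 0.406, 0.066], [0.571, 0.425, 0.095]]
top lotion 0.63 [412, 169, 452, 197] [[0.525, -0.387, 0.013], [0.543, -0.364, 0.084], [0.569, -0.35, 0.13]]
top cream 0.92 [434, 257, 460, 278] [[0.333, -0.427, 0.012], [0.354, -0.4, 0.043], [0.374, -0.384, 0.046]]
tin conf 0.94 rect [289, 258, 349, 305] c 0.433 -0.200 med [ 0.43  -0.204] size [0.061 0.092] yaw -4.9 z 0.040
side tablet_mid 0.58 [292, 166, 420, 246] [[0.589, -0.168, 0.009], [0.669, -0.062, 0.012], [0.763, 0.069, 0.014]]
side tumbler 0.85 [202, 112, 225, 154] [[0.505, 0.359, 0.011], [0.528, 0.374, 0.068], [0.567, 0.425, 0.094]]
side tumbler 0.37 [293, 167, 420, 247] [[0.589, -0.168, 0.009], [0.669, -0.062, 0.012], [0.763, 0.069, 0.014]]
side lotion 0.69 [415, 263, 451, 332] [[0.522, -0.399, 0.012], [0.532, -0.382, 0.075], [0.553, -0.357, 0.129]]
side lotion 0.52 [245, 196, 284, 237] [[0.411, -0.015, 0.009], [0.447, 0.007, 0.038], [0.495, 0.048, 0.042]]
side cream 0.7 [346, 359, 387, 404] [[0.33, -0.434, 0.01], [0.347, -0.413, 0.044], [0.375, -0.388, 0.047]]
```

View pics/side1.png

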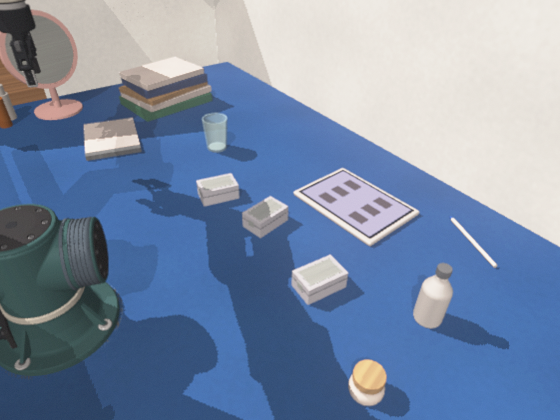

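The side view shows the tins at (218,189), (266,216) and (320,278), with the tablet at (356,204). The network missed two tins, so I'll segment by depth around the seen tin positions.

```bash
cat >> see.py <<'E'
def seg(name="top",W=None,rect=(.3,.56,-.28,.3)):
    if W is None:
        im,d=robot.snapshot(name); W=cloud(name,d); W[d==0]=np.nan
    m=((W[...,2]>.030)&(W[...,2]<.05)&(W[...,0]>rect[0])&(W[...,0]<rect[1])&(W[...,1]>rect[2])&(W[...,1]<rect[3])).astype(np.uint8)
    m=cv2.morphologyEx(m,cv2.MORPH_OPEN,np.ones((3,3),np.uint8))
    n,lab,st,_=cv2.connectedComponentsWithStats(m)
    for i in range(1,n):
        if st[i,4]<150: continue
        s=W[lab==i]; (cx,cy),sz,a=cv2.minAreaRect(s[:,:2].astype(np.float32))
        if sz[0]<sz[1]: a+=90
        print(name,"c %.3f %.3f size %s yaw %.1f z %.3f"%(cx,cy,np.round(sz,3),(a+90)%180-90,np.median(s[:,2])))
E
python3 - <<'E'
from see import *
for n in("top","side"): seg(n)
print(robot.read_state()["time"])
print(Rotation.from_euler("xyz",[-180,0,164.883],degrees=True).as_matrix().round(3))
E
```

```text
top c 0.459 0.021 size [0.091 0.058] yaw 11.1 z 0.040
top c 0.435 -0.200 size [0.059 0.091] yaw -4.9 z 0.039
top c 0.422 0.175 size [0.059 0.091] yaw -13.2 z 0.040
side c 0.419 0.176 size [0.061 0.091] yaw -13.9 z 0.039
side c 0.456 0.021 size [0.093 0.063] yaw 10.2 z 0.039
side c 0.433 -0.200 size [0.061 0.091] yaw -4.1 z 0.039
0.75
[[-0.965  0.261 -0.   ]
 [ 0.261  0.965 -0.   ]
 [ 0.    -0.    -1.   ]]
```

```bash
cat > go.py <<'E'
from h import *
import sys
def go(x,y,z,psi):
    s=robot.read_state(); R=Rotation.from_euler("xyz",s["tool_rot"],degrees=True)
    T=Rotation.from_euler("xyz",[180,0,psi],degrees=True)
    print("t %.1f"%s["time"],"pos",np.round(s["position"],4),"rot",np.round(s["tool_rot"],1),"joints",np.round(s["joints"],0))
    print("shift mm (tool)",np.round(R.inv().apply(np.array([x,y,z])-s["position"])*1000,1),"turn",np.round((R.inv()*T).as_rotvec(degrees=True),1))
if __name__=="__main__": go(*map(float,sys.argv[1:]))
E
echo
```

Emit:
jog_arm(moves=[{"tx":-36,"ty":-27,"tz":10},{"tx":-36,"ty":-27,"tz":10},{"tx":-36,"ty":-27,"tz":10},{"tx":-36,"ty":-27,"tz":10},{"tx":-36,"ty":-27,"tz":10},{"tx":-36,"ty":-27,"tz":10},{"tx":-36,"ty":-27,"tz":10},{"tx":-36,"ty":-27,"tz":10}])

```text
invalid input at $.moves[0]: expected keys hand, tx, ty, tz, wx, wy, wz
```

Emit:
jog_arm(moves=[{"tx":-36,"ty":-27,"tz":10},{"tx":-36,"ty":-27,"tz":10,"wz":-1.6},{},{},{},{},{},{}])

```text
invalid input at $.moves[0]: expected keys hand, tx, ty, tz, wx, wy, wz
```

```bash
python3 go.py 0.421 0.175 0.26 166.5
```

```text
t 0.8 pos [0.1434 0.531  0.4048] rot [180.   -0.  164.9] joints [69.  5. 79.  0. 96. -6.]
shift mm (tool) [-360.8 -271.3  144.7] turn [ 0.   0.  -1.6]
```

All keys are required.

Emit:
jog_arm(moves=[{"hand":85,"tx":-36,"ty":-27,"tz":12,"wx":0,"wy":0,"wz":0},{"hand":85,"tx":-36,"ty":-27,"tz":12,"wx":0,"wy":0,"wz":0},{"hand":85,"tx":-36,"ty":-27,"tz":12,"wx":0,"wy":0,"wz":0},{"hand":85,"tx":-36,"ty":-27,"tz":12,"wx":0,"wy":0,"wz":0},{"hand":85,"tx":-36,"ty":-27,"tz":12,"wx":0,"wy":0,"wz":0},{"hand":85,"tx":-36,"ty":-27,"tz":12,"wx":0,"wy":0,"wz":0},{"hand":85,"tx":-36,"ty":-27,"tz":12,"wx":0,"wy":0,"wz":0},{"hand":85,"tx":-36,"ty":-27,"tz":12,"wx":0,"wy":0,"wz":0}])

```text
time: 1.55
position: [0.3658, 0.2457, 0.3087]
tool_rot: [179.9, 0.1, 164.9]
wrist_force: [0.9, 0.2, 0.5]
finger_gap: 0.0847
gripper_force: 0.0
```

Emit:
jog_arm(moves=[{"hand":85,"tx":-36,"ty":-27,"tz":12,"wx":0,"wy":0,"wz":0},{"hand":85,"tx":-36,"ty":-27,"tz":12,"wx":0,"wy":0,"wz":0},{"hand":85,"tx":0,"ty":0,"tz":0,"wx":0,"wy":0,"wz":-1.6},{"hand":85,"tx":0,"ty":0,"tz":0,"wx":0,"wy":0,"wz":0},{"hand":85,"tx":0,"ty":0,"tz":0,"wx":0,"wy":0,"wz":0},{"hand":85,"tx":0,"ty":0,"tz":0,"wx":0,"wy":0,"wz":0},{"hand":85,"tx":0,"ty":0,"tz":0,"wx":0,"wy":0,"wz":0},{"hand":85,"tx":0,"ty":0,"tz":0,"wx":0,"wy":0,"wz":0}])

```text
time: 2.35
position: [0.4201, 0.1773, 0.2851]
tool_rot: [180.0, 0.0, 166.6]
wrist_force: [0.1, 0.5, 1.0]
finger_gap: 0.0849
gripper_force: 0.0
```

```bash
python3 go.py 0.421 0.175 0.179 166.5
```

```text
t 2.4 pos [0.4201 0.1773 0.2851] rot [180.    0.  166.6] joints [ 16.  -4. 101.   0.  83. -61.]
shift mm (tool) [ -1.3  -2.1 106.1] turn [0.  0.  0.1]
```

Emit:
jog_arm(moves=[{"hand":85,"tx":-1.3,"ty":-2,"tz":30,"wx":0,"wy":0,"wz":0},{"hand":85,"tx":0,"ty":0,"tz":30,"wx":0,"wy":0,"wz":0},{"hand":85,"tx":0,"ty":0,"tz":25,"wx":0,"wy":0,"wz":0},{"hand":85,"tx":0,"ty":0,"tz":14,"wx":0,"wy":0,"wz":0},{"hand":85,"tx":0,"ty":0,"tz":7,"wx":0,"wy":0,"wz":0},{"hand":85,"tx":0,"ty":0,"tz":0,"wx":0,"wy":0,"wz":0},{"hand":50,"tx":0,"ty":0,"tz":0,"wx":0,"wy":0,"wz":0},{"hand":50,"tx":0,"ty":0,"tz":0,"wx":0,"wy":0,"wz":0}])

```text
time: 3.15
position: [0.422, 0.1746, 0.1801]
tool_rot: [179.9, 0.1, 166.5]
wrist_force: [1.1, 0.1, 2.1]
finger_gap: 0.0582
gripper_force: 0.9
```

Emit:
jog_arm(moves=[{"hand":40,"tx":0,"ty":0,"tz":0,"wx":0,"wy":0,"wz":0},{"hand":40,"tx":0,"ty":0,"tz":0,"wx":0,"wy":0,"wz":0},{"hand":40,"tx":0,"ty":0,"tz":0,"wx":0,"wy":0,"wz":0},{"hand":40,"tx":0,"ty":0,"tz":0,"wx":0,"wy":0,"wz":0},{"hand":40,"tx":0,"ty":0,"tz":0,"wx":0,"wy":0,"wz":0},{"hand":40,"tx":0,"ty":0,"tz":0,"wx":0,"wy":0,"wz":0},{"hand":40,"tx":0,"ty":0,"tz":0,"wx":0,"wy":0,"wz":0},{"hand":40,"tx":0,"ty":0,"tz":0,"wx":0,"wy":0,"wz":0}])

```text
time: 3.95
position: [0.4223, 0.1745, 0.1805]
tool_rot: [179.9, 0.2, 166.5]
wrist_force: [0.5, 0.4, 6.9]
finger_gap: 0.0574
gripper_force: 66.6
```

Emit:
jog_arm(moves=[{"hand":40,"tx":0,"ty":0,"tz":-10,"wx":0,"wy":0,"wz":0},{"hand":40,"tx":0,"ty":0,"tz":-25,"wx":0,"wy":0,"wz":0},{"hand":40,"tx":0,"ty":0,"tz":-35,"wx":0,"wy":0,"wz":0},{"hand":40,"tx":0,"ty":0,"tz":-30,"wx":0,"wy":0,"wz":0},{"hand":40,"tx":0,"ty":0,"tz":0,"wx":0,"wy":8,"wz":0},{"hand":40,"tx":0,"ty":0,"tz":0,"wx":0,"wy":8,"wz":0},{"hand":40,"tx":0,"ty":0,"tz":0,"wx":0,"wy":8,"wz":0},{"hand":40,"tx":0,"ty":0,"tz":0,"wx":0,"wy":0,"wz":0}])

```text
time: 4.75
position: [0.4219, 0.1737, 0.2777]
tool_rot: [-179.9, -24.1, 166.4]
wrist_force: [0.7, 0.4, -1.4]
finger_gap: 0.0573
gripper_force: 65.9
```

Emit:
jog_arm(moves=[{"hand":40,"tx":0,"ty":0,"tz":0,"wx":0,"wy":0,"wz":0},{"hand":40,"tx":0,"ty":0,"tz":0,"wx":0,"wy":0,"wz":0},{"hand":40,"tx":0,"ty":0,"tz":0,"wx":0,"wy":-6,"wz":0},{"hand":40,"tx":0,"ty":0,"tz":0,"wx":0,"wy":-6,"wz":0},{"hand":40,"tx":0,"ty":0,"tz":0,"wx":0,"wy":-6,"wz":0},{"hand":40,"tx":0,"ty":0,"tz":0,"wx":0,"wy":-6,"wz":0},{"hand":40,"tx":0,"ty":0,"tz":0,"wx":0,"wy":0,"wz":0},{"hand":40,"tx":0,"ty":0,"tz":0,"wx":0,"wy":0,"wz":0}])

```text
time: 5.55
position: [0.4206, 0.1744, 0.279]
tool_rot: [180.0, -0.1, 166.5]
wrist_force: [-0.3, 0.7, -1.9]
finger_gap: 0.0571
gripper_force: 65.9
```

```bash
cat > mom.py <<'E'
from h import *
F=[];M=[];S=[]
for i in range(10):
    im,d=robot.snapshot("top"); s=robot.read_state()
    R=Rotation.from_euler("xyz",s["tool_rot"],degrees=True).inv()
    F.append(s["wrist_force"]);M.append(R.apply(s["torque"]))
M=np.array(M)
print("t %.2f"%s["time"],"pos",np.round(s["position"],4),"rot",np.round(s["tool_rot"],1),"gap",round(s["finger_gap"],4),"F",np.mean(F,0).round(2),"std",np.std(F,0).round(2),"M tool",M.mean(0).round(4),"std",M.std(0).round(4), "j6",s["joints"][5].round())
E
python3 mom.py
```

```text
t 6.05 pos [0.4215 0.1742 0.2786] rot [-180.    -0.   166.5] gap 0.0571 F [ 0.36  0.05 -1.89] std [0.44 0.51 0.52] M tool [ 0.0041 -0.0103  0.0018] std [0.017  0.0311 0.0293] j6 -61.0
```

Emit:
jog_arm(moves=[{"hand":40,"tx":0,"ty":0,"tz":0,"wx":0,"wy":-8,"wz":0},{"hand":40,"tx":0,"ty":0,"tz":0,"wx":0,"wy":-8,"wz":0},{"hand":40,"tx":0,"ty":0,"tz":0,"wx":0,"wy":-8,"wz":0},{"hand":40,"tx":0,"ty":0,"tz":0,"wx":0,"wy":0,"wz":0},{"hand":40,"tx":0,"ty":0,"tz":0,"wx":0,"wy":0,"wz":0},{"hand":40,"tx":0,"ty":0,"tz":0,"wx":0,"wy":0,"wz":0},{"hand":40,"tx":0,"ty":0,"tz":0,"wx":0,"wy":0,"wz":0},{"hand":40,"tx":0,"ty":0,"tz":0,"wx":0,"wy":0,"wz":0}])

```text
time: 6.85
position: [0.4217, 0.1741, 0.2787]
tool_rot: [180.0, 23.9, 166.4]
wrist_force: [-0.6, 0.1, -1.0]
finger_gap: 0.0571
gripper_force: 65.9
```

Emit:
jog_arm(moves=[{"hand":40,"tx":0,"ty":0,"tz":0,"wx":0,"wy":6,"wz":0},{"hand":40,"tx":0,"ty":0,"tz":0,"wx":0,"wy":6,"wz":0},{"hand":40,"tx":0,"ty":0,"tz":0,"wx":0,"wy":6,"wz":0},{"hand":40,"tx":0,"ty":0,"tz":0,"wx":0,"wy":6,"wz":0},{"hand":40,"tx":0,"ty":0,"tz":0,"wx":0,"wy":0,"wz":0},{"hand":40,"tx":0,"ty":0,"tz":0,"wx":0,"wy":0,"wz":0},{"hand":40,"tx":0,"ty":0,"tz":0,"wx":0,"wy":0,"wz":0},{"hand":40,"tx":0,"ty":0,"tz":0,"wx":0,"wy":0,"wz":0}])

```text
time: 7.65
position: [0.4211, 0.1743, 0.2787]
tool_rot: [180.0, 0.1, 166.5]
wrist_force: [0.0, -0.1, -1.2]
finger_gap: 0.0571
gripper_force: 65.9
```

```bash
python3 mom.py
```

```text
t 8.15 pos [0.4213 0.1742 0.2787] rot [180.    0.  166.5] gap 0.057 F [ 0.38  0.1  -1.71] std [0.22 0.38 0.4 ] M tool [ 0.0108 -0.0006  0.0196] std [0.0309 0.0257 0.0286] j6 -61.0
```

Tin L is silent: its moment shifts about 0.01 N·m between tips, against roughly 0.05 expected with a ball. Setting it back down.

Emit:
jog_arm(moves=[{"hand":40,"tx":0,"ty":0,"tz":30,"wx":0,"wy":0,"wz":0},{"hand":40,"tx":0,"ty":0,"tz":35,"wx":0,"wy":0,"wz":0},{"hand":40,"tx":0,"ty":0,"tz":20,"wx":0,"wy":0,"wz":0},{"hand":40,"tx":0,"ty":0,"tz":8,"wx":0,"wy":0,"wz":0},{"hand":40,"tx":0,"ty":0,"tz":4,"wx":0,"wy":0,"wz":0},{"hand":40,"tx":0,"ty":0,"tz":1.5,"wx":0,"wy":0,"wz":0},{"hand":40,"tx":0,"ty":0,"tz":0.5,"wx":0,"wy":0,"wz":0},{"hand":40,"tx":0,"ty":0,"tz":0,"wx":0,"wy":0,"wz":0}])

```text
time: 8.95
position: [0.4219, 0.1744, 0.1809]
tool_rot: [179.9, 0.1, 166.5]
wrist_force: [-0.2, -0.2, -1.2]
finger_gap: 0.0577
gripper_force: 65.9
```

```bash
python3 mom.py
```

```text
t 9.45 pos [0.4217 0.1743 0.1805] rot [1.800e+02 1.000e-01 1.665e+02] gap 0.057 F [-0.63 -0.14  0.78] std [0.7  0.54 1.71] M tool [-0.0361  0.0073 -0.0085] std [0.0165 0.0352 0.0169] j6 -61.0
```

Emit:
jog_arm(moves=[{"hand":40,"tx":0,"ty":0,"tz":0.5,"wx":0,"wy":0,"wz":0},{"hand":66,"tx":0,"ty":0,"tz":0,"wx":0,"wy":0,"wz":0},{"hand":78,"tx":0,"ty":0,"tz":0,"wx":0,"wy":0,"wz":0},{"hand":78,"tx":0,"ty":0,"tz":0,"wx":0,"wy":0,"wz":0},{"hand":85,"tx":0,"ty":0,"tz":-10,"wx":0,"wy":0,"wz":0},{"hand":85,"tx":0,"ty":0,"tz":-30,"wx":0,"wy":0,"wz":0},{"hand":85,"tx":0,"ty":0,"tz":-35,"wx":0,"wy":0,"wz":0},{"hand":85,"tx":0,"ty":0,"tz":-35,"wx":0,"wy":0,"wz":0}])

```text
time: 10.25
position: [0.4211, 0.1741, 0.2907]
tool_rot: [-180.0, -0.0, 166.5]
wrist_force: [0.3, 0.6, 0.1]
finger_gap: 0.0847
gripper_force: 0.0
```

```bash
python3 go.py 0.458 0.021 0.285 190.7
```

```text
t 10.2 pos [0.4211 0.1741 0.2907] rot [-180.    -0.   166.5] joints [ 15.  -4. 101.   0.  83. -61.]
shift mm (tool) [ -71.7 -140.3    5.7] turn [ -0.   -0.  -24.2]
```

Emit:
jog_arm(moves=[{"hand":85,"tx":-18,"ty":-35,"tz":1,"wx":0,"wy":0,"wz":0},{"hand":85,"tx":-18,"ty":-35,"tz":1,"wx":0,"wy":0,"wz":0},{"hand":85,"tx":-18,"ty":-35,"tz":1,"wx":0,"wy":0,"wz":0},{"hand":85,"tx":-18,"ty":-35,"tz":1,"wx":0,"wy":0,"wz":-8},{"hand":85,"tx":0,"ty":0,"tz":0,"wx":0,"wy":0,"wz":-8},{"hand":85,"tx":0,"ty":0,"tz":0,"wx":0,"wy":0,"wz":-8.2},{"hand":85,"tx":0,"ty":0,"tz":0,"wx":0,"wy":0,"wz":0},{"hand":85,"tx":0,"ty":0,"tz":0,"wx":0,"wy":0,"wz":0}])

```text
time: 11.05
position: [0.4585, 0.0219, 0.2856]
tool_rot: [-180.0, 0.0, -169.6]
wrist_force: [-0.7, -0.3, -1.3]
finger_gap: 0.0852
gripper_force: 0.0
```

```bash
python3 -c "
from see import *
for n in('top','side'): seg(n)"; python3 go.py 0.458 0.021 0.179 190.7
```

```text
top c 0.436 -0.200 size [0.059 0.09 ] yaw -4.9 z 0.039
top c 0.424 0.186 size [0.034 0.09 ] yaw -12.0 z 0.040
top c 0.432 0.015 size [0.036 0.059] yaw -75.9 z 0.040
side c 0.419 0.175 size [0.064 0.091] yaw -11.6 z 0.039
side c 0.457 0.020 size [0.094 0.061] yaw 11.4 z 0.039
side c 0.433 -0.200 size [0.06  0.092] yaw -5.1 z 0.039
t 11.2 pos [0.4585 0.0221 0.2855] rot [-180.     0.  -169.5] joints [  -4.   -3.  101.    0.   83. -105.]
shift mm (tool) [  0.7  -1.  106.5] turn [-0.   0.  -0.2]
```

Tin L is back in its place. Grasping tin M.

Emit:
jog_arm(moves=[{"hand":85,"tx":0.7,"ty":-1,"tz":30,"wx":0,"wy":0,"wz":0},{"hand":85,"tx":0,"ty":0,"tz":30,"wx":0,"wy":0,"wz":0},{"hand":85,"tx":0,"ty":0,"tz":25,"wx":0,"wy":0,"wz":0},{"hand":85,"tx":0,"ty":0,"tz":14,"wx":0,"wy":0,"wz":0},{"hand":85,"tx":0,"ty":0,"tz":6.5,"wx":0,"wy":0,"wz":0},{"hand":85,"tx":0,"ty":0,"tz":0,"wx":0,"wy":0,"wz":0},{"hand":50,"tx":0,"ty":0,"tz":0,"wx":0,"wy":0,"wz":0},{"hand":40,"tx":0,"ty":0,"tz":0,"wx":0,"wy":0,"wz":0}])

```text
time: 11.95
position: [0.4587, 0.0207, 0.1811]
tool_rot: [-179.9, 0.2, -169.4]
wrist_force: [0.3, -3.8, 3.2]
finger_gap: 0.0588
gripper_force: 1.9
```

Emit:
jog_arm(moves=[{"hand":40,"tx":0,"ty":0,"tz":0,"wx":0,"wy":0,"wz":0},{"hand":40,"tx":0,"ty":0,"tz":0,"wx":0,"wy":0,"wz":0},{"hand":40,"tx":0,"ty":0,"tz":0,"wx":0,"wy":0,"wz":0},{"hand":40,"tx":0,"ty":0,"tz":-10,"wx":0,"wy":0,"wz":0},{"hand":40,"tx":0,"ty":0,"tz":-25,"wx":0,"wy":0,"wz":0},{"hand":40,"tx":0,"ty":0,"tz":-35,"wx":0,"wy":0,"wz":0},{"hand":40,"tx":0,"ty":0,"tz":-30,"wx":0,"wy":0,"wz":0},{"hand":40,"tx":0,"ty":0,"tz":0,"wx":0,"wy":0,"wz":0}])

```text
time: 12.75
position: [0.4593, 0.0207, 0.2845]
tool_rot: [-179.9, 0.5, -169.4]
wrist_force: [0.2, -0.3, -2.2]
finger_gap: 0.0573
gripper_force: 66.1
```

Emit:
jog_arm(moves=[{"hand":40,"tx":0,"ty":0,"tz":0,"wx":0,"wy":8,"wz":0},{"hand":40,"tx":0,"ty":0,"tz":0,"wx":0,"wy":8,"wz":0},{"hand":40,"tx":0,"ty":0,"tz":0,"wx":0,"wy":8,"wz":0},{"hand":40,"tx":0,"ty":0,"tz":0,"wx":0,"wy":0,"wz":0},{"hand":40,"tx":0,"ty":0,"tz":0,"wx":0,"wy":0,"wz":0},{"hand":40,"tx":0,"ty":0,"tz":0,"wx":0,"wy":0,"wz":0},{"hand":40,"tx":0,"ty":0,"tz":0,"wx":0,"wy":0,"wz":0},{"hand":40,"tx":0,"ty":0,"tz":0,"wx":0,"wy":0,"wz":0}])

```text
time: 13.55
position: [0.4577, 0.0207, 0.28]
tool_rot: [-180.0, -23.9, -169.4]
wrist_force: [0.3, 0.2, -1.9]
finger_gap: 0.0572
gripper_force: 66.3
```

Emit:
jog_arm(moves=[{"hand":40,"tx":0,"ty":0,"tz":0,"wx":0,"wy":-6,"wz":0},{"hand":40,"tx":0,"ty":0,"tz":0,"wx":0,"wy":-6,"wz":0},{"hand":40,"tx":0,"ty":0,"tz":0,"wx":0,"wy":-6,"wz":0},{"hand":40,"tx":0,"ty":0,"tz":0,"wx":0,"wy":-6,"wz":0},{"hand":40,"tx":0,"ty":0,"tz":0,"wx":0,"wy":0,"wz":0},{"hand":40,"tx":0,"ty":0,"tz":0,"wx":0,"wy":0,"wz":0},{"hand":40,"tx":0,"ty":0,"tz":0,"wx":0,"wy":0,"wz":0},{"hand":40,"tx":0,"ty":0,"tz":0,"wx":0,"wy":0,"wz":0}])

```text
time: 14.35
position: [0.4582, 0.0208, 0.2795]
tool_rot: [180.0, -0.1, -169.4]
wrist_force: [0.0, -0.1, -2.0]
finger_gap: 0.0575
gripper_force: 66.3
```

```bash
python3 mom.py
```

```text
t 14.85 pos [0.458  0.0207 0.2797] rot [ 180.    -0.  -169.4] gap 0.0571 F [ 0.16  0.21 -2.91] std [0.47 0.49 0.6 ] M tool [0.0045 0.0138 0.0176] std [0.033  0.0376 0.025 ] j6 -105.0
```

Emit:
jog_arm(moves=[{"hand":40,"tx":0,"ty":0,"tz":0,"wx":0,"wy":-8,"wz":0},{"hand":40,"tx":0,"ty":0,"tz":0,"wx":0,"wy":-8,"wz":0},{"hand":40,"tx":0,"ty":0,"tz":0,"wx":0,"wy":-8,"wz":0},{"hand":40,"tx":0,"ty":0,"tz":0,"wx":0,"wy":0,"wz":0},{"hand":40,"tx":0,"ty":0,"tz":0,"wx":0,"wy":0,"wz":0},{"hand":40,"tx":0,"ty":0,"tz":0,"wx":0,"wy":0,"wz":0},{"hand":40,"tx":0,"ty":0,"tz":0,"wx":0,"wy":0,"wz":0},{"hand":40,"tx":0,"ty":0,"tz":0,"wx":0,"wy":0,"wz":0}])

```text
time: 15.65
position: [0.4584, 0.0208, 0.2798]
tool_rot: [180.0, 23.9, -169.4]
wrist_force: [0.2, 0.4, -2.5]
finger_gap: 0.0568
gripper_force: 66.5
```

Emit:
jog_arm(moves=[{"hand":40,"tx":0,"ty":0,"tz":0,"wx":0,"wy":6,"wz":0},{"hand":40,"tx":0,"ty":0,"tz":0,"wx":0,"wy":6,"wz":0},{"hand":40,"tx":0,"ty":0,"tz":0,"wx":0,"wy":6,"wz":0},{"hand":40,"tx":0,"ty":0,"tz":0,"wx":0,"wy":6,"wz":0},{"hand":40,"tx":0,"ty":0,"tz":0,"wx":0,"wy":0,"wz":0},{"hand":40,"tx":0,"ty":0,"tz":0,"wx":0,"wy":0,"wz":0},{"hand":40,"tx":0,"ty":0,"tz":0,"wx":0,"wy":0,"wz":0},{"hand":40,"tx":0,"ty":0,"tz":0,"wx":0,"wy":0,"wz":0}])

```text
time: 16.45
position: [0.4578, 0.0207, 0.2798]
tool_rot: [180.0, 0.1, -169.4]
wrist_force: [-0.3, 0.2, -3.6]
finger_gap: 0.057
gripper_force: 66.5
```

```bash
python3 mom.py
```

```text
t 16.95 pos [0.458  0.0207 0.2798] rot [ 180.     0.  -169.4] gap 0.0569 F [-0.13  0.06 -2.89] std [0.59 0.51 0.6 ] M tool [-0.0019 -0.0083  0.0056] std [0.0211 0.035  0.0314] j6 -105.0
```

The change is ambiguous, at 0.022 ± 0.016. Joint torques looked less noisy, so I'll read those at both ends too.

```bash
sed -i 's/^F=\[\];/J=[];F=[];/; s/^    F.append/    J.append(s["joint_torque"]);F.append/' mom.py; echo 'print("J",np.mean(J,0).round(4),"std",np.std(J,0).round(4))'>>mom.py; sed -i 's/range(10)/range(12)/' mom.py; python3 mom.py
```

```text
t 17.55 pos [0.458  0.0207 0.2797] rot [ 180.     0.  -169.4] gap 0.0568 F [-0.24  0.1  -2.71] std [0.46 0.59 0.42] M tool [-0.0039 -0.0199  0.0105] std [0.0283 0.0228 0.0276] j6 -105.0
J [-9.00000e-04 -2.83652e+01 -3.09397e+01 -7.50000e-03  2.48000e-02
 -0.00000e+00] std [0.0012 0.0079 0.0003 0.0002 0.0001 0.    ]
```

Emit:
jog_arm(moves=[{"hand":40,"tx":0,"ty":0,"tz":0,"wx":0,"wy":8,"wz":0},{"hand":40,"tx":0,"ty":0,"tz":0,"wx":0,"wy":8,"wz":0},{"hand":40,"tx":0,"ty":0,"tz":0,"wx":0,"wy":8,"wz":0},{"hand":40,"tx":0,"ty":0,"tz":0,"wx":0,"wy":6,"wz":0},{"hand":40,"tx":0,"ty":0,"tz":0,"wx":0,"wy":0,"wz":0},{"hand":40,"tx":0,"ty":0,"tz":0,"wx":0,"wy":0,"wz":0},{"hand":40,"tx":0,"ty":0,"tz":0,"wx":0,"wy":0,"wz":0},{"hand":40,"tx":0,"ty":0,"tz":0,"wx":0,"wy":0,"wz":0}])

```text
time: 18.35
position: [0.4578, 0.0207, 0.2802]
tool_rot: [-180.0, -29.9, -169.4]
wrist_force: [0.1, 0.4, -2.3]
finger_gap: 0.0571
gripper_force: 66.7
```

Emit:
jog_arm(moves=[{"hand":40,"tx":0,"ty":0,"tz":0,"wx":0,"wy":-6,"wz":0},{"hand":40,"tx":0,"ty":0,"tz":0,"wx":0,"wy":-6,"wz":0},{"hand":40,"tx":0,"ty":0,"tz":0,"wx":0,"wy":-6,"wz":0},{"hand":40,"tx":0,"ty":0,"tz":0,"wx":0,"wy":-6,"wz":0},{"hand":40,"tx":0,"ty":0,"tz":0,"wx":0,"wy":-6,"wz":0},{"hand":40,"tx":0,"ty":0,"tz":0,"wx":0,"wy":0,"wz":0},{"hand":40,"tx":0,"ty":0,"tz":0,"wx":0,"wy":0,"wz":0},{"hand":40,"tx":0,"ty":0,"tz":0,"wx":0,"wy":0,"wz":0}])

```text
time: 19.15
position: [0.4579, 0.0207, 0.2797]
tool_rot: [180.0, -0.1, -169.4]
wrist_force: [0.9, -0.3, -2.6]
finger_gap: 0.0571
gripper_force: 66.7
```

```bash
python3 mom.py
```

```text
t 19.75 pos [0.458  0.0207 0.2797] rot [ 180.    -0.  -169.4] gap 0.0572 F [ 0.21  0.25 -2.7 ] std [0.26 0.42 0.27] M tool [-0.0034  0.0324 -0.0139] std [0.0369 0.0256 0.023 ] j6 -105.0
J [-2.40000e-03 -2.84714e+01 -3.09794e+01  2.50000e-03 -1.11000e-02
  4.00000e-04] std [0.0056 0.0971 0.0164 0.0026 0.0108 0.0003]
```

```bash
python3 mom.py
```

```text
t 20.35 pos [0.458  0.0207 0.2797] rot [ 180.     0.  -169.4] gap 0.0571 F [-0.2  -0.12 -2.59] std [0.66 0.46 0.51] M tool [0.0023 0.0329 0.0191] std [0.0299 0.0211 0.0278] j6 -105.0
J [ 5.00000e-04 -2.83955e+01 -3.09872e+01  5.10000e-03 -2.29000e-02
  0.00000e+00] std [0.0009 0.009  0.0009 0.0001 0.0002 0.    ]
```

Tin M rattles: the joint-5 torque flips from +0.025 to −0.023 N·m with each tip, matching the ball. Next, the tablet's exact centre.

```bash
python3 - <<'E'
from see import *
for n in("top","side"):
    W=np.load(n+".npy") if 0 else None
    im,d=robot.snapshot(n); W=cloud(n,d); W[d==0]=np.nan
    m=((W[...,2]>.005)&(W[...,2]<.022)&(W[...,0]>.55)&(W[...,0]<.82)&(W[...,1]>-.2)&(W[...,1]<.11)).astype(np.uint8)
    m=cv2.morphologyEx(m,cv2.MORPH_OPEN,np.ones((5,5),np.uint8))
    k,l,st,_=cv2.connectedComponentsWithStats(m); i=1+st[1:,4].argmax()
    print(n,cv2.minAreaRect(W[l==i][:,:2].astype(np.float32)))
    seg(n)
E
python3 go.py 0.68 -0.047 0.332 190.6
```

```text
top ((0.6816031336784363, -0.046149566769599915), (0.18368194997310638, 0.2522466480731964), 4.018853664398193)
top c 0.436 -0.200 size [0.059 0.09 ] yaw -4.5 z 0.039
top c 0.424 0.188 size [0.037 0.091] yaw -6.3 z 0.040
side ((0.6768014430999756, -0.04609602689743042), (0.18671725690364838, 0.25474315881729126), 4.361079216003418)
side c 0.418 0.174 size [0.064 0.092] yaw -16.3 z 0.039
side c 0.433 -0.200 size [0.061 0.091] yaw -4.6 z 0.040
t 20.6 pos [0.458  0.0207 0.2797] rot [ 180.     0.  -169.4] joints [  -4.   -3.  101.    0.   82. -105.]
shift mm (tool) [-205.8 -107.3  -52.3] turn [ 0.  0. -0.]
```

Emit:
jog_arm(moves=[{"hand":40,"tx":0,"ty":0,"tz":-12,"wx":0,"wy":0,"wz":0},{"hand":40,"tx":0,"ty":0,"tz":-20,"wx":0,"wy":0,"wz":0},{"hand":40,"tx":-10,"ty":-5,"tz":-20,"wx":0,"wy":0,"wz":0},{"hand":40,"tx":-20,"ty":-10,"tz":0,"wx":0,"wy":0,"wz":0},{"hand":40,"tx":-26,"ty":-14,"tz":0,"wx":0,"wy":0,"wz":0},{"hand":40,"tx":-28,"ty":-15,"tz":0,"wx":0,"wy":0,"wz":0},{"hand":40,"tx":-28,"ty":-15,"tz":0,"wx":0,"wy":0,"wz":0},{"hand":40,"tx":-28,"ty":-15,"tz":0,"wx":0,"wy":0,"wz":0}])

```text
time: 21.35
position: [0.6105, -0.0267, 0.3327]
tool_rot: [-180.0, 0.1, -169.4]
wrist_force: [0.8, 1.1, -3.0]
finger_gap: 0.0571
gripper_force: 66.6
```

Emit:
jog_arm(moves=[{"hand":40,"tx":-26,"ty":-14,"tz":0,"wx":0,"wy":0,"wz":0},{"hand":40,"tx":-21,"ty":-10,"tz":0,"wx":0,"wy":0,"wz":0},{"hand":40,"tx":-13,"ty":-6,"tz":0,"wx":0,"wy":0,"wz":0},{"hand":40,"tx":-6,"ty":-3,"tz":0,"wx":0,"wy":0,"wz":0},{"hand":40,"tx":0,"ty":0,"tz":0,"wx":0,"wy":0,"wz":0},{"hand":40,"tx":0,"ty":0,"tz":0,"wx":0,"wy":0,"wz":0},{"hand":40,"tx":0,"ty":0,"tz":0,"wx":0,"wy":0,"wz":0},{"hand":40,"tx":0,"ty":0,"tz":0,"wx":0,"wy":0,"wz":0}])

```text
time: 22.15
position: [0.6796, -0.0464, 0.3322]
tool_rot: [180.0, 0.0, -169.4]
wrist_force: [-0.3, -0.6, -2.2]
finger_gap: 0.057
gripper_force: 66.7
```

```bash
python3 - <<'E'
from see import *
for n in("top","side"):
    im,d=robot.snapshot(n); cv2.imwrite(f"pics/{n}9.png",im[...,::-1]); W=cloud(n,d); W[d==0]=np.nan; seg(n,W)
    q=W.reshape(-1,3); q=q[(abs(q[:,0]-.68)<.09)&(abs(q[:,1]+.046)<.08)&(q[:,2]>.1)&(q[:,2]<.192)]
    if len(q): print(n,"tin z pct",np.round(np.percentile(q,[1,50,99],axis=0),3).tolist())
E
python3 go.py 0.68 -0.046 0.332 190.6
```

```text
top c 0.435 -0.199 size [0.06  0.091] yaw -3.0 z 0.039
top c 0.421 0.174 size [0.059 0.091] yaw -12.6 z 0.040
top tin z pct [[0.667, -0.087, 0.172], [0.677, -0.06, 0.19], [0.688, -0.031, 0.192]]
side c 0.419 0.175 size [0.063 0.092] yaw -12.2 z 0.039
side c 0.433 -0.200 size [0.06  0.092] yaw -5.4 z 0.039
side tin z pct [[0.628, -0.087, 0.15], [0.651, -0.059, 0.183], [0.722, -0.011, 0.192]]
t 22.2 pos [ 0.6797 -0.0465  0.3321] rot [ 180.     0.  -169.4] joints [  -9.   23.   65.    0.   92. -109.]
shift mm (tool) [-0.3  0.4  0.1] turn [ 0.  0. -0.]
```

View pics/side9.png

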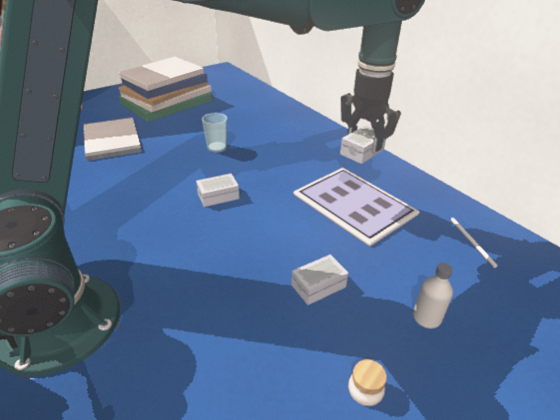

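View pics/top9.png

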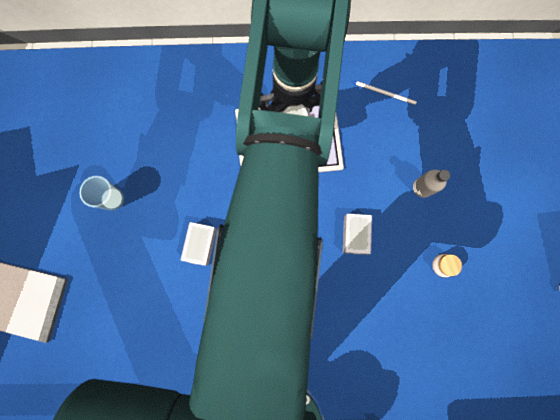

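The side view shows the tin held level at about (358,145), above the tablet. The top view shows tins L (198,243) and R (358,234) in their original places, and the bystanders haven't moved. Handing in.

```bash
python3 -c "
from rig import robot
print(robot.hand_in())"
```

```text
the job is handed in; nothing more can be done
None
```

The middle tin rattles, and I handed in holding it level over the middle of the tablet, its centre about 16 cm and its base about 14 cm above it; the left tin was silent and is back in its place, and I never lifted the right one.

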